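Scrap the broken biscuit through the waste flap

ROBOT

A 6-joint arm with a two-finger parallel gripper is mounted at the origin on the work surface. World frame = base frame: x ahead of the robot, y to its left, z up, the work surface at z = 0. Lengths are in m, angles in rad, forces in N, time in s.
With the tool pointing down it reaches from about 0.375 to 0.975 m from the base axis. Payload 3.8 kg.
Tool frame: the origin (TCP) lies midway between the tips of the shut fingers; the grasp point (between the pads) lies 19 mm behind it; z points along the fingers, y is the line along which they close (so a half turn about z gives the same grasp; the last joint's range is limited). The gripper opens to 85 mm and grips with 20 to 120 N. Pads are 22 mm wide; open, the fingers measure 114 mm over their backs; the gripper's body (76 mm by 85 mm) begins 54 mm behind the grasp point. The pads swing forward as they close: fully open they stand 13 mm farther back than shut.
Start: joints at [-1.237, 0.264, 1.604, -0, 1.274, -0.037], TCP at [0.245, -0.629, 0.231] pointing down, gripper open.
Joint ranges: [-2.63, 2.63], [-0.94, 2.18], [0.31, 2.57], [-1.31, 4.45], [0, 2.66], [-2.55, 2.55]. Speed limits (rad/s): [2.57, 2.57, 3.14, 3.14, 3.14, 3.14].

INTERFACE

Orientations are given as a rotation vector (axis times angle).
In Python, from workcell import bot gives the robot as it stands.
- The arm moves only by the tool drive_tool, never from a script. Its argument "series" is text: rows parted by semicolons, each of 6 numbers parted by spaces: the shift along the world's x, y, z each as a share of 100 mm, from -1 to 1, then the turn, a rotation vector about the world's x, y, z each as a share of 1.5 rad, from -1 to 1. A call has 1 to 12 rows; each row shifts and turns the commanded pose from where the row before left it; what a row does not reach is not made up. A row lasts 1/10 s, in which the tool goes at most 50 mm and 8.59 degrees, less where a joint would pass 70% of its speed; a pose out of reach is approached as far as the arm can. A call with a number of a shift or a turn outside -1 to 1 is refused whole. A call with a gripper value outside its range is refused whole. "hand" is the opening, from -1 (shut) to 1 (fully open), set as the call begins (left out, the last holds). The fingers move at their own pace and stop on an object; "squeeze" is the grip in N (left out, the last holds). Time passes only in rows, so rows that do not move let the fingers close. It gives the time, the measured TCP pose, the force, the opening and the grip force at its end, in the units of the state.
- bot.read_state(): the state, without advancing time (a new reading comes with each control period).
- bot.grab_frame(name): name is "scene" or "top" or "wrist"; returns a dict with "pixels" (400x640x3 uint8, blue, green, red), "fx", "fy", "cx", "cy" (pixels), "distortion" ([k1, k2, p1, p2, k3] as OpenCV has them; the pictures are not rectified), "pose" (4x4, takes a point from camera to world coordinates). Camera axes: x right, y down, z forward; pixel columns grow to the right and rows downward; lengths in m; the calibration is good to about 2 mm. A picture is of the moment at which its call begins. There is no depth.
- bot.job_done(): hands the job in; it is judged then, once.
The state is a dict: "clock": time; "qpos": joint angles; "joint_vel": joint speeds; "effort": joint torques, N m; "ee_pos": TCP position; "tool_rot": TCP orientation; "ft_force": force on the tool from outside, world axes, zero at the start; "ft_torque": the same for the moment, N m; "finger_gap": finger opening in m; "grip_force": force on a finger pad.
Only numpy, scipy, OpenCV 4.12 (cv2) and the standard library are available. Lean on these libraries where they do the work, as an engineer would, in place of code of your own. Each camera call takes 0.05 s, during which the arm holds its last target. There are 200 camera calls.

TASK

One of the three biscuits on the white prep board is broken: push it, never picking it up, to the edge of the waste opening, press the spring flap well down with one finger and, while that finger holds it open, push the broken biscuit over the edge with the other finger so that it drops into the pan below. Do not shove it onto the shut flap; let the flap spring shut at the end. Leave the whole biscuits and everything else where they are.

Things in the scene. Friction and masses are not known exactly. Their poses are not given: they have to be found in the camera images.
- station: Prep station fixed to the table: white board, 340 (x) by 440 (y) by 20 mm, flat top 140 mm above the table, on a steel frame. Origin on the table under the board's centre; x points away from the robot at yaw 0, z up. A rectangular waste opening, x -0.120 to -0.020, y -0.120 to +0.120 in this frame, is closed by a steel flap. The biscuits lie at x 0.033 to 0.055.
- lip (a point): Middle of the opening's long edge on the biscuits' side (station x = -0.020, y = 0), level with the board's top. The edge runs 120 mm to either side along y; the opening lies on its -x side. Axes as the station's. The biscuits lie side by side (y about -0.085, 0, +0.085, any order) their centres 53 to 75 mm from this edge, each with a free straight way to it.
- pan (a point): Centre of the inner floor of the steel waste pan that hangs under the opening, 20 mm above the table; the pan is 154 by 257 mm inside and 96 mm deep. Axes as the station's.
- flap (a joint): Flap angle, rad: 0 shut (level, top face 10 mm below the board's top), grows as it is pressed down, stop at 1.1. Hinged along y under the edge opposite the lip (axis at station x -0.117, 126 mm above the table): the edge beside the lip swings down. Smooth plate 95 mm long, 234 wide. A spring shuts it when let go: 0.08 N m at 0, 0.19 N m at 0.6 rad (about 3.5 N pressed 55 mm from the hinge).
- flap_edge (a point): Middle of the flap's free edge, on its top face, 95 mm from the hinge; it moves down with the flap.
- broken: Broken biscuit, hard, 22 g: a disc 60 mm across, 10 mm thick, with a piece gone along a straight edge 10 mm from the disc's centre, so it is 40 by 57 mm. Origin: the disc's centre, on the underside; x points square at the straight edge (at x +0.010; the round side reaches x -0.030). The straight edge starts facing away from the opening, turned up to 0.5 rad.
- whole0: A whole round biscuit, 60 mm diameter, 10 mm thick, 30 g, loose on the board; origin at the centre of its underside. To be left alone.
- whole1: The other whole round biscuit, the same size; origin at the centre of its underside. To be left alone.
- cutter: Steel cutter ring, 44 mm across and 30 mm tall, loose in the far corner of the board; origin at the centre of its underside. To be left alone.
- rolling_pin: Steel rolling pin, 64 mm thick and 490 mm long with its handles, lying on the table to the left of the station; origin under its middle, x along it.
- cake_tin: Round steel cake tin, 200 mm across, 75 mm tall, on the table to the right; origin at the centre of its underside.
- mug: Blue mug, 82 mm across, 90 mm tall, handle on one side, to the right of the station; origin at the centre of its underside.
- tub: White spread tub, 96 mm across, 82 mm tall, to the right of the station; origin at the centre of its underside.
Not all that is in view belongs to the job. What is shaped like the broken but orange is not meant.

How it is judged:
On the way, in this order (a step that is already met when the one before it is completed fails the run):
1. one finger holds the flap pressed open while a finger pushes the broken biscuit, still on the board (value of joint flap above 0.3 rad and contact force between the fingers and flap above 0.3 N and contact force between the fingers and broken above 0.01 N and z of broken in the frame of station above 0.12 m), for 0.05 s.
2. the broken biscuit has gone down through the opening (z of broken in the frame of station below 0.095 m), for 0.05 s.
At the end, for the whole second after the job is handed in: The broken biscuit lies at rest in the pan under the flap, the flap has sprung shut (less than 0.05 rad), and both whole biscuits are within 15 mm of where they started (x of broken in the frame of pan between -0.078 and 0.078 m and y of broken in the frame of pan between -0.13 and 0.13 m and z of broken in the frame of station below 0.085 m and linear speed of broken below 0.03 m/s and value of joint flap below 0.05 rad and distance of each of whole0, whole1 from where it was at the start of the episode below 0.015 m); the robot touches nothing.
It fails at once if the broken biscuit is lifted more than 15 mm off the board (z of broken in the frame of station above 0.155 m).
It fails at once if the broken biscuit is shoved onto the flap while it is shut or nearly shut (less than 0.15 rad) (contact force between broken and flap above 0.05 N and value of joint flap below 0.15 rad).
It fails at once if a whole biscuit or the cutter ring is moved more than 15 mm (distance of any of whole0, whole1, cutter from where it was at the start of the episode above 0.015 m).
It fails at once if something else on the table is moved more than 20 mm (distance of any of rolling_pin, cake_tin, mug, tub from where it was at the start of the episode above 0.02 m).
It also fails if it takes over 51 s, if anything falls off the work surface, if the arm or the gripper's body presses on something with over 40 N, if the wrist force passes 120 N, or if a joint passes its speed limit or range.

## Working session

There is one attempt and no reset: what is moved stays moved. The work goes in short steps, Python scripts to look and compute and a tool call to move; the robot and the scene stay as the last step left them, time stands still between calls to the robot, and variables do not carry over. Pictures are saved under pics/ and viewed, at most 10 in all, crops included, and the job is handed in when it is done.

Besides the shell and the picture viewer there is one more tool, called after "Emit:" as name(argument=value, ...) on one line, values as JSON. drive_tool: Moves the arm, as the interface text tells. Its arguments: {"type":"object","properties":{"series":{"type":"string"},"hand":{"type":"number"},"squeeze":{"type":"number"}},"required":["series"]}

```bash
mkdir -p pics; ls
cat > h.py <<'E'
import numpy as np,cv2
from workcell import bot
def snap(n,f):
    d=bot.grab_frame(n); cv2.imwrite(f'pics/{f}.png',d['pixels']); np.savez(f'pics/{f}.npz',**{k:np.array(v) for k,v in d.items()}); return d
def K(d): return np.array([[d['fx'],0,d['cx']],[0,d['fy'],d['cy']],[0,0,1]],float)
def px2w(d,uv,z):
    uv=np.array(uv,float).reshape(-1,1,2)
    n=cv2.undistortPoints(uv,K(d),np.array(d['distortion'],float))[:,0]
    T=np.array(d['pose']); r=np.c_[n,np.ones(len(n))]@T[:3,:3].T; o=T[:3,3]
    return o+r*((z-o[2])/r[:,2])[:,None]
def w2px(d,P):
    T=np.linalg.inv(np.array(d['pose'])); P=np.array(P,float).reshape(-1,3)
    return cv2.projectPoints(P,cv2.Rodrigues(T[:3,:3])[0],T[:3,3],K(d),np.array(d['distortion'],float))[0][:,0]
E
python3 - <<'E'
from h import *
a=snap('top','top0')
b=snap('scene','scene0')
print(bot.read_state()); print(a['pose'],a['fx'])
E
```

```text
pics
{'clock': 0.1, 'qpos': array([-1.23687960e+00,  2.64706151e-01,  1.60526672e+00,  8.09989949e-06,
        1.27369699e+00, -3.69105344e-02]), 'joint_vel': array([ 0.00119463, -0.00231701, -0.00390134,  0.00093919, -0.00242761,
        0.00176298]), 'effort': array([ 1.04608675e-04, -5.16708541e+01, -3.68590486e+01, -8.70474679e-06,
        6.26117908e-03,  1.35437151e-05]), 'ee_pos': array([ 0.24438424, -0.62848442,  0.23005162]), 'tool_rot': array([-3.08572641e+00, -5.78779699e-01,  4.70429839e-04]), 'ft_force': array([-0.46864605, -0.68170984, -0.3004419 ]), 'ft_torque': array([-0.00146689, -0.06131643, -0.00012693]), 'grip_force': 0.0, 'finger_gap': 0.08559982957338368}
[[-1.63967555e-02 -9.91413066e-01  1.29735423e-01  4.22221007e-01]
 [-9.99807770e-01  1.48621255e-02 -1.27883208e-02 -1.55572674e-04]
 [ 1.07503642e-02 -1.29920171e-01 -9.91466176e-01  1.41948075e+00]
 [ 0.00000000e+00  0.00000000e+00  0.00000000e+00  1.00000000e+00]] 418.5662992292635
```

View pics/top0.png

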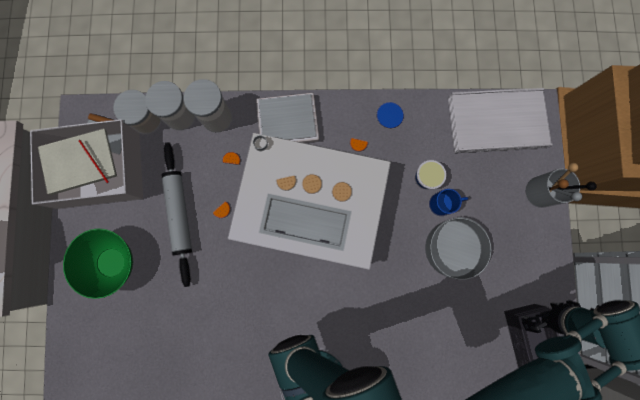

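View pics/scene0.png

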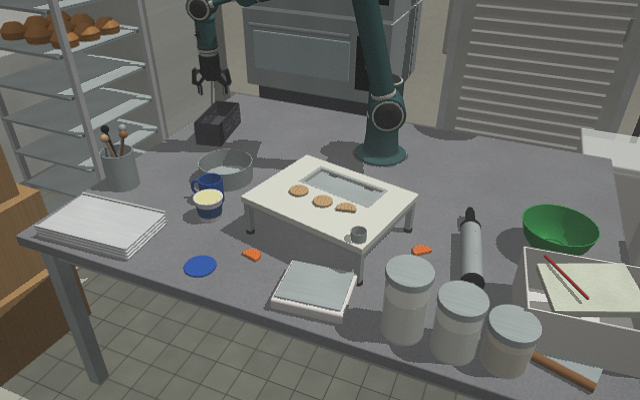

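The top view shows three tan biscuits on the board, at (286,183), (312,184) and (342,191). The one at (286,183) looks cut off, and the similar orange pieces at (232,158), (222,210) and (359,145) lie off the board. I'll enlarge the crop to confirm.

Run:
```python
import cv2
a=cv2.imread('pics/top0.png')[120:280,220:400]
cv2.imwrite('pics/crop0.png',cv2.resize(a,None,fx=4.4,fy=3.75*1.1733 if 0 else 3.75,interpolation=cv2.INTER_CUBIC) if 0 else cv2.resize(a,None,fx=3.75,fy=3.75,interpolation=cv2.INTER_CUBIC))
```

```text
(no output)
```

View pics/crop0.png

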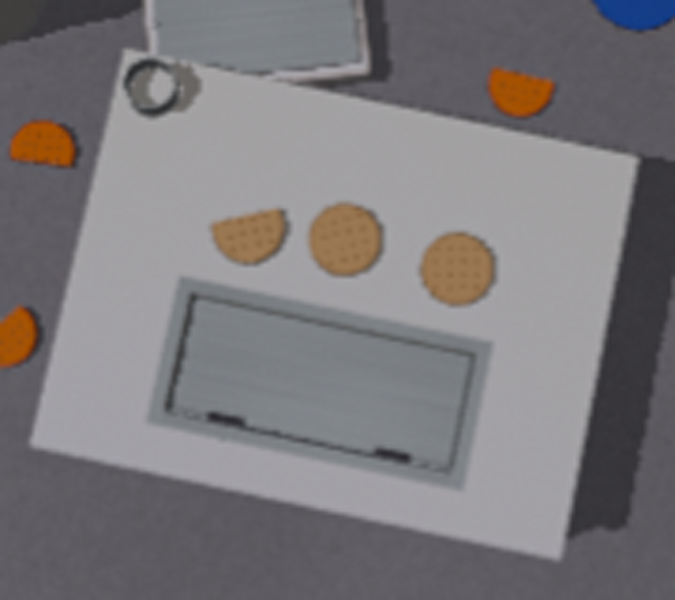

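The crop confirms it: the tan piece at crop (249,235) has a straight edge from (212,230) to (285,210), so it is the broken biscuit, at station +y. The other two tan biscuits are round, and the orange ones are decoys. Next I'll compute the poses.

```bash
cat >> h.py <<'E'
def station(C):  # corners FL,FR,NR,NL (world) -> centre xy, yaw
    M=np.array([[.17,.22],[.17,-.22],[-.17,-.22],[-.17,.22]]); C=np.array(C)[:,:2]
    c=C.mean(0); H=M.T@(C-c); yaw=np.arctan2(H[0,1]-H[1,0],H[0,0]+H[1,1])
    R=np.array([[np.cos(yaw),-np.sin(yaw)],[np.sin(yaw),np.cos(yaw)]])
    return c,yaw,R,np.linalg.norm(M@R.T+c-C,axis=1)
E
python3 - <<'E'
from h import *
d=dict(np.load('pics/top0.npz'))
cr=lambda L: np.array(L,float)/3.75+[220,120]-0.5+.13
c,yaw,R,e=station(px2w(d,cr([(123,50),(638,157),(565,558),(32,446)]),.14))
print(c,yaw,e)
S=lambda L,z:(px2w(d,cr(L),z)[:,:2]-c)@R
print('open',S([(192,293),(475,352),(450,470),(167,410)],.14))
print('wholes',S([(345,239),(458,268)],.15)); print('edge',S([(212,228),(284,209)],.15), px2w(d,cr([(212,228),(284,209)]),.15))
# color seg of broken top face
im=d['pixels'];hsv=cv2.cvtColor(im,cv2.COLOR_BGR2HSV);m=cv2.inRange(hsv,(8,70,90),(22,200,255))
n,l,s,ce=cv2.connectedComponentsWithStats(m)
for i in range(1,n):
    if s[i,4]>100: print(s[i],ce[i],hsv[l==i].mean(0))
E
```

```text
[0.58627735 0.00482029] -0.22004124145947954 [0.00114086 0.0020753  0.00162288 0.0015254 ]
open [[-0.01958269  0.11960235]
 [-0.02002332 -0.11768252]
 [-0.11845845 -0.11643056]
 [-0.11754741  0.1187896 ]]
wholes [[ 0.04843074  0.00531142]
 [ 0.04375741 -0.09009851]]
edge [[0.03515441 0.1139344 ]
 [0.06266349 0.05945552]] [[0.64545258 0.10833441 0.15      ]
 [0.66040727 0.04916469 0.15      ]]
[ 612   65   28  113 1601] [624.17863835 119.81011868] [ 15.07058089 137.81449094 123.19050593]
[558  87  20  85 556] [564.71942446 126.54856115] [ 15.02158273 131.98920863 123.01258993]
[303 175  19  18 277] [311.59205776 183.46209386] [ 15.67148014 117.37906137 148.07581227]
[277 176  19  14 198] [286.44949495 182.47474747] [ 15.49494949 116.17676768 147.09090909]
[332 182  19  19 281] [341.50177936 191.18505338] [ 15.40213523 116.40925267 148.11743772]
[580 190  60   7 245] [614.55918367 192.67346939] [ 15.         137.95510204 122.94693878]
```

Emit:
drive_tool(series="0.187 0.35 0.03 0 0 0.048;0.187 0.35 0.03 0 0 0.048;0.187 0.35 0.03 0 0 0.048;0.187 0.35 0.03 0 0 0.048;0.187 0.35 0.03 0 0 0.048;0.187 0.35 0.03 0 0 0.048;0.187 0.35 0.03 0 0 0.048;0.187 0.35 0.03 0 0 0.048;0.187 0.35 0.03 0 0 0.048;0.187 0.35 0.03 0 0 0.048", hand=1)

```text
clock: 1.1
ee_pos: [0.4318, -0.2774, 0.261]
tool_rot: [-2.683, -1.633, 0.0]
ft_force: [0.1, -1.4, -0.3]
finger_gap: 0.0856
grip_force: 0.0
```

Emit:
drive_tool(series="0.187 0.35 0 0 0 0.048;0.187 0.35 0 0 0 0.048;0.187 0.35 0 0 0 0.048;0.187 0.35 0 0 0 0.048;0.187 0.35 0 0 0 0.048;0.187 0.35 0 0 0 0.048;0.187 0.35 0 0 0 0.048;0.187 0.35 0 0 0 0.048;0.187 0.35 0 0 0 0.048;0.187 0.35 0 0 0 0.048;0 0 0 0 0 0;0 0 0 0 0 0")

```text
clock: 2.3
ee_pos: [0.6182, 0.0715, 0.2603]
tool_rot: [-1.937, -2.472, 0.003]
ft_force: [-0.6, 0.3, 0.2]
finger_gap: 0.0854
grip_force: 0.0
```

```bash
cat >> h.py <<'E'
from scipy.spatial.transform import Rotation as Ro
def st():
    s=bot.read_state(); M=Ro.from_rotvec(s['tool_rot']).as_matrix()
    print(round(s['clock'],2),'p',s['ee_pos'].round(4),'y',M[:,1].round(3),'z',M[:,2].round(3),'F',s['ft_force'].round(2),'q',s['qpos'].round(2)); return s,M
E
python3 - <<'E'
from h import *
st(); snap('wrist','w1')
E
```

```text
2.3 p [0.6182 0.0715 0.2603] y [ 0.971  0.239 -0.002] z [-0.002 -0.001 -1.   ] F [-0.56  0.31  0.16] q [ 0.08  0.15  1.69 -0.    1.31 -0.17]
```

View pics/w1.png

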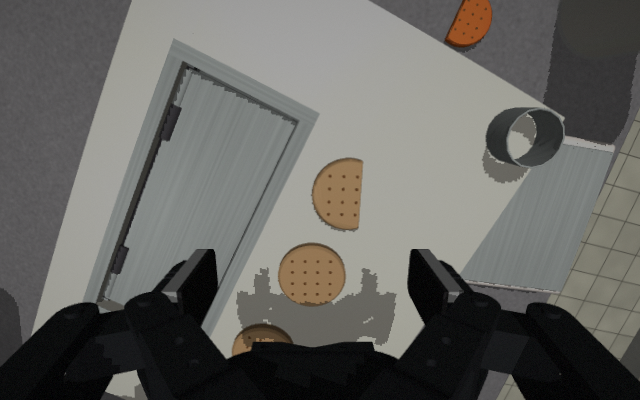

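The wrist view shows the broken biscuit's straight edge running from (363,158) to (359,230), almost square to the fingers, with the lip's trim to its left. I'll measure it from here.

Run:
```python
from h import *
d=dict(np.load('pics/w1.npz'))
E=px2w(d,[(363,158),(360,230),(312,194)],.15);print(E)
m=E[:2].mean(0); v=E[0]-E[1]; print('mid',m,'len',np.linalg.norm(v),'n ang',np.arctan2(v[1],v[0])-np.pi/2)
L=px2w(d,[(184,64),(299,121)],.14);print('opening corners far-left ',L)
c=np.array([.58628,.00482]);a=-.22;R=np.array([[np.cos(a),-np.sin(a)],[np.sin(a),np.cos(a)]])
print((L[:,:2]-c)@R,(m[:2]-c)@R, (px2w(d,[(312,274)],.15)[0,:2]-c)@R)
s,M=st()
t=s['ee_pos']
for off in(0,.013): print(w2px(d,[t+M[:,1]*.043*k-M[:,2]*off for k in(-1,1)]))
```

```text
[[0.64924761 0.11043936 0.15      ]
 [0.66359743 0.05206213 0.15      ]
 [0.61742289 0.07261703 0.15      ]]
mid [0.65642252 0.08125075 0.15      ] len 0.06011504250047192 n ang 0.24103301518952902
opening corners far-left  [[0.49875601 0.14641099 0.14      ]
 [0.59385545 0.12553504 0.14      ]]
[[-0.11631379  0.11907796]
 [-0.01895073  0.11945868]] [0.05177245 0.08989575] [0.0474646  0.00868721]
2.35 p [0.618  0.0706 0.2605] y [ 0.971  0.238 -0.002] z [-0.002 -0.001 -1.   ] F [-0.42  0.32  0.53] q [ 0.07  0.15  1.69 -0.    1.31 -0.17]
[[222.02979277 256.78849148]
 [401.26265441 256.867663  ]]
[[214.17689256 269.74750383]
 [409.01799864 269.83490425]]
```

Emit:
drive_tool(series="0 0 -0.3 0 0 0;0 0 -0.3 0 0 0;0 0 -0.3 0 0 0;0 0 -0.2 0 0 0;0 0 -0.1 0 0 0;0 0 -0.05 0 0 0;0 0 -0.03 0 0 0;0 0 0 0 0 0;0 0 0 0 0 0")

```text
clock: 3.25
ee_pos: [0.6195, 0.0708, 0.1347]
tool_rot: [1.939, 2.47, 0.002]
ft_force: [0.3, -0.1, 0.0]
finger_gap: 0.0854
grip_force: 0.0
```

Run:
```python
from h import *
st(); snap('wrist','w2')
```

```text
3.25 p [0.6195 0.0708 0.1347] y [0.971 0.238 0.002] z [ 0.002  0.    -1.   ] F [ 0.35 -0.12  0.02] q [ 0.07  0.24  1.82 -0.    1.08 -0.17]
```

View pics/w2.png

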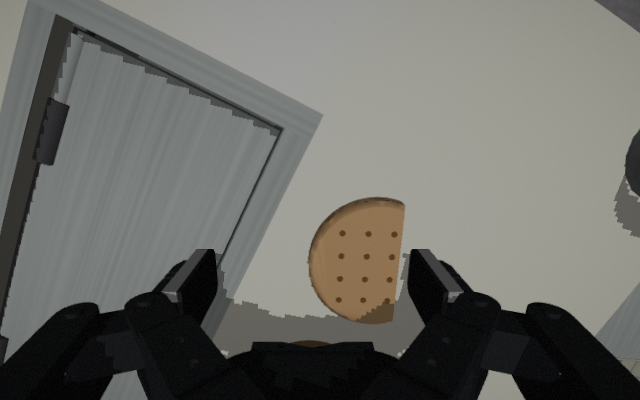

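The fingers straddle the broken biscuit. Its straight edge, (405,205) to (393,320), is just ahead of the far finger at (410,250), and the pad sits about 4 mm low in the picture. I'll shift by that, lower a little, then push toward the lip.

Emit:
drive_tool(series="-0.01 0.04 -0.02 0 0 0;0 0 -0.015 0 0 0;0 0 0 0 0 0")

```text
clock: 3.6
ee_pos: [0.6174, 0.0751, 0.1296]
tool_rot: [-1.939, -2.472, 0.0]
ft_force: [-0.4, 0.6, 0.3]
finger_gap: 0.0851
grip_force: 0.0
```

Emit:
drive_tool(series="-0.039 -0.01 0 0 0 0;-0.039 -0.01 0 0 0 0;-0.039 -0.01 0 0 0 0;-0.039 -0.01 0 0 0 0;-0.039 -0.01 0 0 0 0;-0.039 -0.01 0 0 0 0;-0.039 -0.01 0 0 0 0;-0.039 -0.01 0 0 0 0;0 0 0 0 0 0;0 0 0 0 0 0")

```text
clock: 4.6
ee_pos: [0.5864, 0.0668, 0.1298]
tool_rot: [1.94, 2.471, 0.0]
ft_force: [-0.2, -0.4, -0.2]
finger_gap: 0.0853
grip_force: 0.0
```

Run:
```python
from h import *
st(); snap('wrist','w3')
```

```text
4.6 p [0.5864 0.0668 0.1298] y [0.971 0.238 0.   ] z [ 0.  0. -1.] F [-0.22 -0.36 -0.18] q [ 0.07  0.19  1.89  0.    1.06 -0.17]
```

View pics/w3.png

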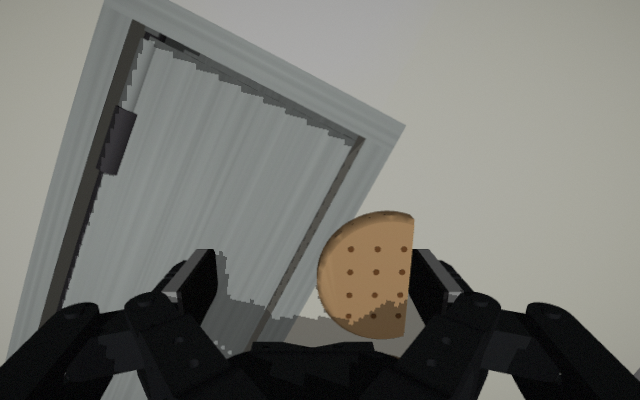

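The biscuit is square against the far finger, with its straight edge from (414,215) to (405,337). Its leading edge at (318,275) is still on the board, short of the lip line at about x=292. Now I'll tilt about the far fingertip so the near finger presses the flap.

Emit:
drive_tool(series="0.02 0.005 -0.029 0.0121 -0.0485 0;0.02 0.005 -0.029 0.0121 -0.0485 0;0.02 0.005 -0.029 0.0121 -0.0485 0;0.02 0.005 -0.029 0.0121 -0.0485 0;0.02 0.005 -0.029 0.0121 -0.0485 0;0.02 0.005 -0.029 0.0121 -0.0485 0;0 0 0 0 0 0;0 0 0 0 0 0;0 0 0 0 0 0")

```text
clock: 5.55
ee_pos: [0.5998, 0.0699, 0.1137]
tool_rot: [1.741, 2.219, 0.51]
ft_force: [0.8, -0.8, 2.9]
finger_gap: 0.0854
grip_force: 1.0
```

Run:
```python
from h import *
s,M=st(); A=s['ee_pos']+M[:,1]*.0428-M[:,2]*.013; print('A',A,'B',A-M[:,1]*.0856)
w=snap('wrist','w4'); b=snap('scene','s4')
cv2.imwrite('pics/c4.png',np.vstack([cv2.resize(w['pixels'][60:360],(640,300)),cv2.resize(b['pixels'][140:260,220:460],(600,300),interpolation=cv2.INTER_CUBIC)] if 0 else [w['pixels'][60:360],np.pad(cv2.resize(b['pixels'][140:260,220:460],(600,300),interpolation=cv2.INTER_CUBIC),((0,0),(0,40),(0,0)))]))
```

```text
5.55 p [0.5998 0.0699 0.1137] y [0.874 0.214 0.436] z [ 0.423  0.105 -0.9  ] F [ 0.78 -0.83  2.87] q [ 0.02 -0.    2.21  0.2   0.5  -0.38]
A [0.63175692 0.07771133 0.14408026] B [0.55691739 0.05939947 0.10678307]
```

View pics/c4.png

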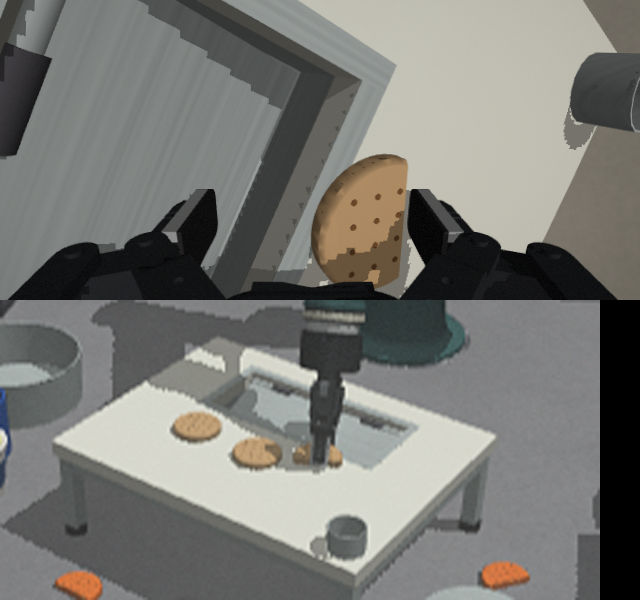

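The flap is open under the near finger (+2.9 N), and the biscuit is still on the board at (365,220) in the crop. Next I'll push it over the lip.

Emit:
drive_tool(series="-0.029 -0.007 0 0 0 0;-0.029 -0.007 0 0 0 0;-0.029 -0.007 0 0 0 0;-0.029 -0.007 0 0 0 0;-0.029 -0.007 0 0 0 0;-0.029 -0.007 0 0 0 0;-0.029 -0.007 0 0 0 0;-0.029 -0.007 0 0 0 0;0 0 0 0 0 0")

```text
clock: 6.55
ee_pos: [0.575, 0.0641, 0.1125]
tool_rot: [1.742, 2.219, 0.51]
ft_force: [3.7, -0.1, 3.9]
finger_gap: 0.0855
grip_force: 2.2
```

Run:
```python
from h import *
s,M=st(); A=s['ee_pos']+M[:,1]*.0428-M[:,2]*.013; print('A',A)
c=np.array([.58628,.00482]);a=-.22;R=np.array([[np.cos(a),-np.sin(a)],[np.sin(a),np.cos(a)]]);print((A[:2]-c)@R)
snap('wrist','w5')
```

```text
6.55 p [0.575  0.0641 0.1125] y [0.875 0.214 0.435] z [ 0.422  0.105 -0.9  ] F [ 3.7  -0.1   3.89] q [ 0.01 -0.05  2.26  0.21  0.51 -0.4 ]
A [0.60691058 0.07192129 0.14281028]
[0.00548984 0.06998618]
```

View pics/w5.png

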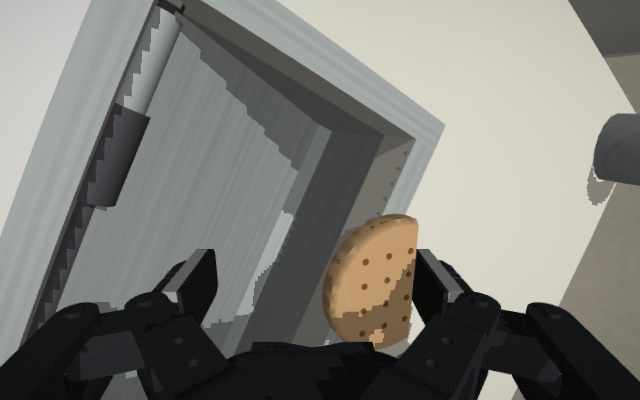

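The biscuit overhangs the lip with the flap wide open and the far finger still on its straight edge at (417,260). I'll keep pushing.

Emit:
drive_tool(series="-0.029 -0.007 0 0 0 0;-0.029 -0.007 0 0 0 0;-0.029 -0.007 0 0 0 0;-0.029 -0.007 0 0 0 0;-0.029 -0.007 0 0 0 0;-0.029 -0.007 0 0 0 0;-0.029 -0.007 0 0 0 0;0 0 0 0 0 0;0 0 0 0 0 0;0 0 0 0 0 0")

```text
clock: 7.6
ee_pos: [0.5608, 0.059, 0.1186]
tool_rot: [1.734, 2.21, 0.519]
ft_force: [7.2, -1.2, 16.8]
finger_gap: 0.085
grip_force: 5.1
```

Run:
```python
from h import *
s,M=st(); snap('wrist','w6')
```

```text
7.6 p [0.5608 0.059  0.1186] y [0.869 0.213 0.446] z [ 0.434  0.105 -0.895] F [ 7.19 -1.16 16.77] q [-0.01 -0.1   2.29  0.22  0.51 -0.42]
```

View pics/w6.png

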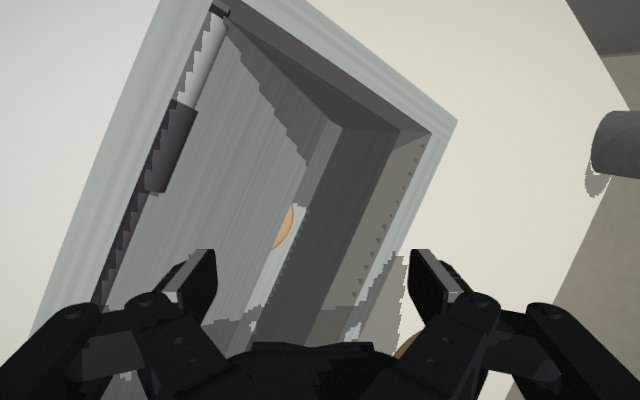

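The biscuit has dropped into the pan and shows past the flap's edge at (285,225). The fingers are empty, and something is pushing the tool up with 17 N, so I'll back off straight up and let the flap close.

Emit:
drive_tool(series="0.05 0.01 0.1 0 0 0;0 0 0.1 0 0 0;0 0 0.1 0 0 0;0 0 0.1 0 0 0;0 0 0.1 0 0 0;0 0 0.15 0 0 0;0 0 0.2 0 0 0;0 0 0.3 0 0 0;0 0 0.3 0 0 0;0 0 0.2 0 0 0;0 0 0 0 0 0")

```text
clock: 8.75
ee_pos: [0.5613, 0.0604, 0.2814]
tool_rot: [1.738, 2.216, 0.514]
ft_force: [0.5, 0.7, 0.5]
finger_gap: 0.0852
grip_force: 0.0
```

Emit:
drive_tool(series="0 -0.4 0 0 0 0;0 -0.4 0 0 0 0;0 -0.4 0 0 0 0;0 -0.4 0 0 0 0;0 -0.4 0 0 0 0;0 -0.4 0 0 0 0;0 -0.4 0 0 0 0;0 0 0 0 0 0;0 0 0 0 0 0")

```text
clock: 9.65
ee_pos: [0.5586, -0.2197, 0.2748]
tool_rot: [1.748, 2.22, 0.51]
ft_force: [-0.6, 1.6, -0.1]
finger_gap: 0.0851
grip_force: 0.0
```

Run:
```python
from h import *
st(); a=snap('top','t7'); b=snap('scene','s7')
f=lambda i,y,x:cv2.resize(i['pixels'][y:y+110,x:x+220],(600,300),interpolation=cv2.INTER_CUBIC)
cv2.imwrite('pics/c7.png',np.vstack([f(a,150,205),f(b,150,230)]))
o=dict(np.load('pics/top0.npz'))
for d in(o,a):
    h=cv2.cvtColor(d['pixels'],cv2.COLOR_BGR2HSV);m=cv2.inRange(h,(8,70,60),(22,200,255))[150:250,240:400]
    n,l,s,ce=cv2.connectedComponentsWithStats(m); print([(ce[i]+[240,150]).round(1).tolist()+[int(s[i,4])] for i in range(1,n) if s[i,4]>20])
```

```text
9.65 p [ 0.5586 -0.2197  0.2748] y [0.877 0.211 0.432] z [ 0.419  0.107 -0.902] F [-0.61  1.59 -0.13] q [-0.61 -0.1   1.98  0.4   1.   -1.02]
[[311.6, 183.5, 277], [286.4, 182.5, 198], [341.5, 191.2, 281]]
[[311.6, 183.5, 277], [341.5, 191.2, 282]]
```

View pics/c7.png

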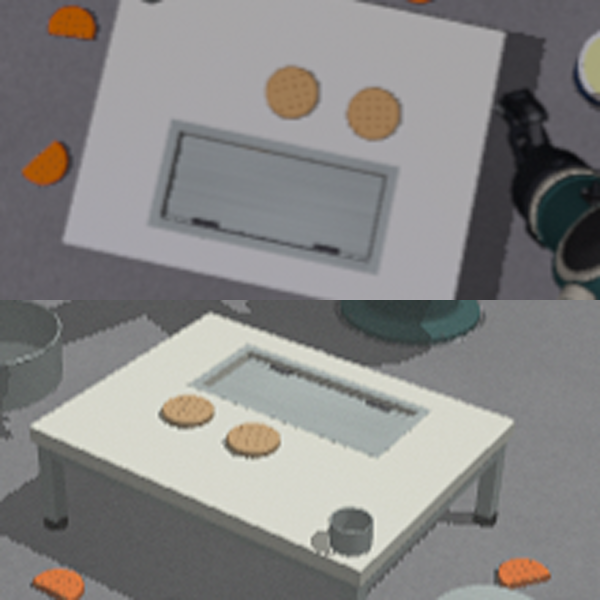

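The flap is shut, with its plate level in both views. The whole biscuits sit at the same pixels as at the start, (311.6,183.5) and (341.5,191.2), and the broken one is off the board. I'm handing the job in.

```bash
python3 -c "
from h import *
print(bot.job_done())"
```

```text
the job is handed in; nothing more can be done
None
```

I pushed the broken biscuit over the lip while the other finger held the flap open, and it dropped into the pan; the flap looks shut and the whole biscuits unmoved in the last pictures. I handed the job in with no verdict returned.

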